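# Brace the red ink jar in the rack and unscrew its cap

### The arm

A 6-joint arm with a two-finger parallel gripper is mounted at the origin on the work surface. World frame = base frame: x ahead of the robot, y to its left, z up, the work surface at z = 0. Lengths are in m, angles in rad, forces in N, time in s.
With the tool pointing down it reaches from about 0.25 to 0.8 m from the base axis. Payload 8.5 kg.
Tool frame: the origin (TCP) lies at the very end of the fingers, on their centre line; the grasp point (between the pads) lies ctrl.grip_point_offset behind it (ctrl.grip_point_offset is the distance from the TCP to the grasp point, in m); z points along the fingers, y is the line along which they close (so a half turn about z gives the same grasp; the last joint's range is limited). The gripper opens to 85 mm and grips with 20 to 120 N. Pads are 22 mm wide; open, the fingers measure 114 mm over their backs; the gripper's body (76 mm by 85 mm) begins 54 mm behind the grasp point. The pads swing forward as they close: fully open they stand 13 mm farther back than shut.
Start: joints at [-1.204, 0.238, -0.013, 1.319, 0, 1.571], TCP at [0.188, -0.49, 0.231] pointing down, gripper open.
Joint ranges: [-2.66, 2.66], [-1.03, 1.9], [-1.14, 1.46], [-1.82, 2.27], [-1.45, 1.34], [-3.14, 3.14]. Speed limits (rad/s): [2.22, 2.22, 2.79, 3.14, 3.14, 3.14].

### API

Orientations are given as a 3x3 rotation matrix whose columns are the frame's x, y, z axes.
In Python, from cell import ctrl, cams, finish_job gives the robot as it stands. The module is installed in compiled form; this text tells all that it offers.
- The arm moves only by the shell command python3 -m jog 'ROWS'. ROWS is JSON, a list of rows, each a list of 3 entries, a list of its own where there are three numbers: the finger opening in mm, from 0 to 85.4, then the shift along the tool's x, y, z scaled (see below), then the turn about the tool's z scaled (see below). In form: [[gripper, [tx, ty, tz], twist], ...]. A call has 1 to 8 rows; each row shifts and turns the commanded pose from where the row before left it, along the tool's axes as they then stand; what a row does not reach is not made up. The controller multiplies each number of a shift by 0.06 m and each number of a turn by 6 degrees. A row lasts 1/8 s, in which the tool goes at most 62.5 mm and 10.7 degrees, less where a joint would pass 70% of its speed; a pose out of reach is approached as far as the arm can. A call with a number of a shift or a turn outside -1 to 1 is refused whole. A call with a gripper value outside its range is refused whole. The fingers move at their own pace and stop on an object; the grip force is fixed at half the most. Time passes only in rows, so rows that do not move let the fingers close. It gives the time, the measured TCP pose, the force, the opening and the grip force at its end, in the units of the state.
- ctrl.observe(): the state, without advancing time (a new reading comes with each control period).
- cams.read_camera(name): name is "side" or "top" or "wrist"; returns a dict with "pixels" (480x640x3 uint8, blue, green, red), "depth" (480x640 float32, m along the optical axis (not along the pixel's ray), 0 where there is no reading), "intrinsics" (3x3 intrinsics, pixels), "R" (3x3) and "t" (3): a world point X has camera coordinates R X + t. Camera axes: x right, y down, z forward; pixel columns grow to the right and rows downward; lengths in m; the calibration is good to about 2 mm. A picture is of the moment at which its call begins.
- finish_job(): hands the job in; it is judged then, once.
The state is a dict: "time": time; "joint_pos": joint angles; "joint_velocities": joint speeds; "tau": joint torques, N m; "position": TCP position; "tcp_rot": TCP orientation; "force": force on the tool from outside, world axes, zero at the start; "ft_torque": the same for the moment, N m; "width": opening from 0.0 (shut) to 1.0 (fully open); "finger_force": force on a finger pad.
Only numpy, scipy, OpenCV 4.12 (cv2) and the standard library are available. Lean on these libraries where they do the work, as an engineer would, in place of code of your own. Each camera call takes 0.05 s, during which the arm holds its last target. There are 200 camera calls.

### The job

Stand the red ink jar right down in the free square well of the wooden rack, so that the well keeps it from turning. Then unscrew its tight cap anticlockwise, stop turning as soon as the thread lets go, lift the cap straight up off the neck and finish while still holding it level over the open mouth, a couple of centimetres clear, with the jar still fully seated in its well. Keep the jar upright and leave the other jars and tools where they are.

Things in the scene. Friction and masses are not known exactly. Their poses are not given: they have to be found in the camera images.
- red_jar: the red ink jar: clear square body with red ink inside, 58 x 58 mm and 60 mm tall, round neck above it (38 mm across, mouth rim 82 mm above the underside), 360 g give or take a third. Origin: centre of its underside; z up, x and y square to its sides.
- cap: the red jar's red ribbed twist-off cap: round, 57 mm across, 22 mm tall, 45 g. Origin: centre of its lower edge; z up. Screwed tight, its origin is 64 mm above the jar's underside on the jar's axis (top at 86 mm, 4 mm of neck showing below it), x axis as the jar's. It takes about 0.3 to 0.6 N m to break loose: grip firmly. Screwed on, it carries the jar, which can be picked up by it.
- cap_mark (a point): a point on the cap's x axis, 20 mm from its centre, at its lower edge. Three lugs in the cap sit under three short thread ramps on the neck: turned anticlockwise from above, they come free after about 50 degrees (0.87 rad) against the jar and meet the next stops at about 94 degrees; in between the cap lifts straight off, clear of the neck after 18 mm.
- mouth (a point): centre of the red jar's mouth rim, 82 mm above the jar's underside
- rack: wooden ink rack, fixed to the table: a block 100 x 320 x 45 mm (x, y, z) with three square wells in a row along its y, 100 mm apart; the black and the yellow jar stand in the middle well and in the one at its +y end, the well at its -y end is free. Origin: centre of its underside; z up.
- well (a point): centre of the floor of the free well, 8 mm above the table; axes as the rack's. The well is 63 x 63 mm, square to the rack, 37 mm deep, with a 2 mm chamfer round its top; a jar fits in any of its four ways round and can turn about 5 degrees either way.
- blue_jar: a closed jar of the same make with blue ink and blue cap, 58 x 58 x 86 mm, loose on the table; origin: centre of its underside
- black_jar: a closed jar of the same make with black ink and black cap, standing in the rack; origin: centre of its underside
- yellow_jar: a closed jar of the same make with yellow ink and yellow cap, standing in the rack; origin: centre of its underside
- brayer: ink roller lying on the table, about 150 mm long and 36 mm high; origin: on the table under the middle of its black roller
- tape: roll of masking tape lying flat, 96 mm across, 24 mm high; origin: centre of its underside
- palette_knife: palette knife lying flat, 220 mm long, 12 mm high; origin: on the table near its middle, x towards the blade
- stencil_brush: round stencil brush lying down, 115 mm long, 24 mm high; origin: on the table under its middle
There are look-alikes about, which are no part of the job. What is meant by the cap is not grey, and is the smaller of those in its own colour.

How it is judged:
By the outcome, as a careful person would: the job done as asked, in the order asked, and still so for the second after the job is handed in, while the arm keeps its last pose, push and grip.
It also fails if it takes over 45 s, if anything falls off the work surface, if the arm or the gripper's body presses on something with over 40 N, if the wrist force passes 120 N, or if a joint passes its speed limit or range.

## Working session

There is one attempt and no reset: what is moved stays moved. The work goes in short steps, Python scripts to look and compute and a shell command to move; the robot and the scene stay as the last step left them, time stands still between calls to the robot, and variables do not carry over. Pictures are saved under pics/ and viewed, at most 10 in all, crops included, and the job is handed in when it is done.

```bash
mkdir -p pics; cat > h.py <<'E'
import numpy as np, cv2
from cell import ctrl, cams
def shot(n):
    d=cams.read_camera(n); np.savez('/tmp/%s.npz'%n,**{k:np.asarray(v) for k,v in d.items()}); return d
def load(n): return dict(np.load('/tmp/%s.npz'%n))
def pts(d):
    v,u=np.mgrid[:480,:640]; K=d['intrinsics']; z=d['depth']
    c=np.stack([(u-K[0,2])/K[0,0]*z,(v-K[1,2])/K[1,1]*z,z],-1)
    return (c-d['t'])@d['R']
def ray(d,u,v,h):
    K=d['intrinsics'];r=d['R'].T@np.array([(u-K[0,2])/K[0,0],(v-K[1,2])/K[1,1],1]);o=-d['R'].T@d['t']
    return o+r*(h-o[2])/r[2]
E
python3 - <<'E'
from h import *
for n in('top','side'):
    d=shot(n); cv2.imwrite(f'pics/{n}0.png',d['pixels']); print(n,-d['R'].T@d['t'],d['R'][2])
s=ctrl.observe(); print(s['tcp_rot'],s['width'],ctrl.grip_point_offset,s['time'])
E
```

```text
top [0.38719833 0.01736982 1.05261706] [ 0.07878891 -0.00701393 -0.99686665]
side [0.32314517 0.87246101 0.7422894 ] [ 0.1401708  -0.78951944 -0.59750414]
[[ 9.33478737e-01  3.58632426e-01 -4.79801790e-04]
 [ 3.58632747e-01 -9.33477950e-01  1.21277300e-03]
 [-1.29446665e-05 -1.30417045e-03 -9.99999149e-01]] 1.0018516285127987 0.0187 0.1
```

View pics/top0.png

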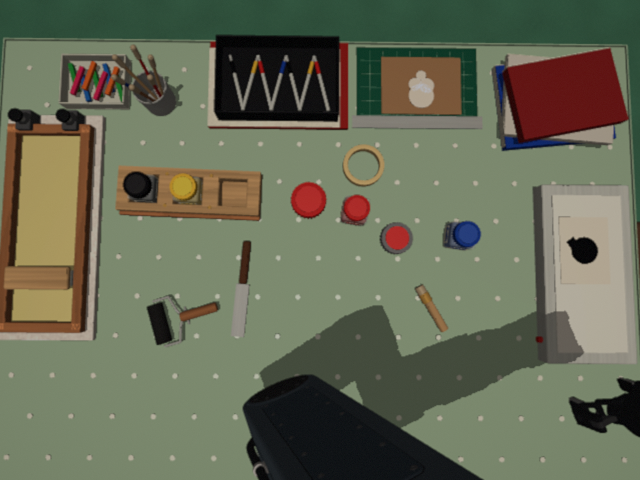

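View pics/side0.png

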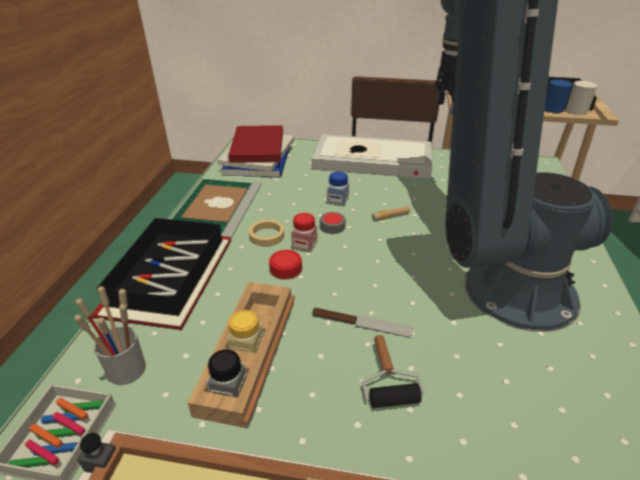

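The top view shows the red jar at (356,208), between a large red lid at (309,200) and a grey tin with a red centre at (397,238). The free well is at (234,191). In the side view the jar is at (304,230) and the well at (268,298).

```bash
python3 - <<'E'
from h import *
for n in('top','side'):
    d=load(n);P=pts(d);hsv=cv2.cvtColor(d['pixels'],cv2.COLOR_BGR2HSV)
    red=(((hsv[...,0]<6)|(hsv[...,0]>174))&(hsv[...,1]>170)&(hsv[...,2]>90)).astype(np.uint8)
    k,l,st,c=cv2.connectedComponentsWithStats(red)
    for i in range(1,k):
        if st[i,4]>120:
            q=P[l==i]; q=q[np.isfinite(q).all(1)]
            zt=np.percentile(q[:,2],90); t=q[abs(q[:,2]-zt)<.004]
            print(n,c[i].round(1),st[i],'ztop',zt.round(4),'ctr',((t.min(0)+t.max(0))/2).round(4),t.mean(0).round(4),'ext',np.ptp(t,axis=0).round(3))
    # rack: wooden top plane
    w=((P[...,2]>.038)&(P[...,2]<.050)&(hsv[...,0]>6)&(hsv[...,0]<24)&(hsv[...,1]>70)).astype(np.uint8)
    k,l,st,c=cv2.connectedComponentsWithStats(w)
    i=[j for j in range(1,k) if st[j,4]>1000]
    for j in i:
        q=P[l==j]; r=cv2.minAreaRect((q[:,:2]*1000).astype(np.float32)); print(n,'wood',st[j],r,np.median(q[:,2]))
# well: floor points in top view
d=load('top');P=pts(d)
print(P[191,228:250:3].round(3))
r=P[165:216,205:262]; m=(r[...,2]<.025)&(r[...,2]>.002); q=r[m]; print(len(q),q.mean(0),cv2.minAreaRect((q[:,:2]*1000).astype(np.float32)),np.median(q[:,2]))
for n in('top','side'):
    d=load(n); x0,y0=((200,150) if n=='top' else (235,170))
    c=d['pixels'][y0:y0+(100 if n=='top' else 150),x0:x0+200]; cv2.imwrite(f'pics/{n}c.png',cv2.resize(c,None,fx=4,fy=4,interpolation=cv2.INTER_CUBIC))
E
```

```text
top [344.   85.2] [340  44   8  84 593] ztop 0.0153 ctr [ 0.8367 -0.0642  0.0151] [ 0.8374 -0.0652  0.0135] ext [0.204 0.017 0.008]
top [567.2  93.4] [ 508   49  120   90 7574] ztop 0.0774 ctr [ 0.7976 -0.5591  0.0771] [ 0.7969 -0.5585  0.0756] ext [0.207 0.264 0.007]
top [308.3 199.6] [291 183  35  34 945] ztop 0.034 ctr [0.5612 0.0176 0.0339] [0.5614 0.0178 0.0322] ext [0.074 0.077 0.008]
top [356.4 207.6] [344 195  26  26 517] ztop 0.0876 ctr [ 0.5355 -0.0871  0.0872] [ 0.5347 -0.0868  0.086 ] ext [0.053 0.054 0.007]
top [396.9 237.5] [386 227  23  22 406] ztop 0.0308 ctr [ 0.4751 -0.1853  0.0307] [ 0.4752 -0.1856  0.029 ] ext [0.048 0.05  0.008]
top wood [   0  123   91  210 4779] ((494.671630859375, 609.9653930664062), (471.3360900878906, 189.77064514160156), 0.03123132698237896) 0.041265496608824594
top wood [ 115  165  145   51 3738] ((577.4474487304688, 288.7974853515625), (320.6335144042969, 100.47175598144531), 88.09333038330078) 0.04417058699445533
side [256.5 141.2] [ 230  127   52   29 1343] ztop 0.0766 ctr [ 0.794  -0.5479  0.0762] [ 0.7926 -0.5423  0.0749] ext [0.199 0
[... 345 characters left out ...]
19 0.0318] [0.5613 0.0228 0.0314] ext [0.075 0.079 0.006]
side wood [ 188  282  103  134 3486] ((577.9237060546875, 289.0856628417969), (325.26861572265625, 101.61546325683594), 88.0028076171875) 0.0439781933512874
side wood [  89  433  299   47 3727] ((512.455810546875, 520.2702026367188), (450.00946044921875, 76.2665023803711), 9.824524879455566) 0.04115037317608619
[[0.582 0.204 0.008]
 [0.582 0.197 0.008]
 [0.583 0.19  0.007]
 [0.583 0.184 0.005]
 [0.583 0.176 0.006]
 [0.583 0.169 0.008]
 [0.576 0.158 0.041]
 [0.576 0.151 0.043]]
805 [0.57755641 0.19027231 0.00921077] ((584.3727416992188, 192.79736328125), (121.27484130859375, 132.58828735351562), 1.0824331045150757) 0.007677846221270932
```

View pics/topc.png

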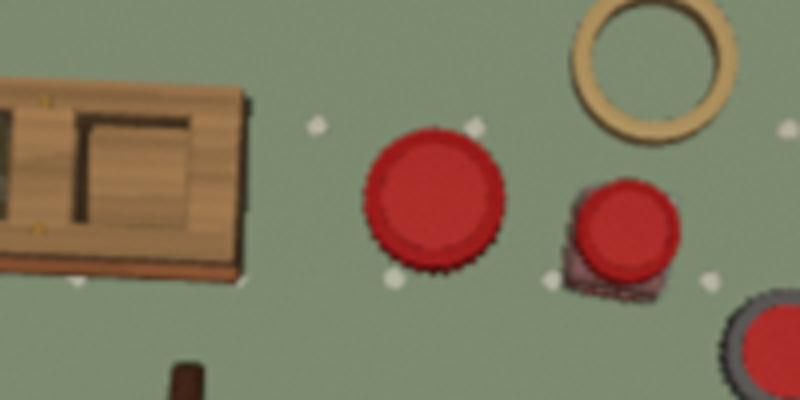

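The measured cap top is 0.087 m high and about 54 mm across, so it is the red jar's cap at about (0.535, -0.087). Rack yaw is about -2° and the well is at about (0.574, 0.189). Next I move over the jar for a close look.

```bash
python3 -m jog '[[85,[0.7,-0.37,0],0],[85,[0.7,-0.37,0],0],[85,[0.7,-0.37,0],0],[85,[0.7,-0.37,0],0],[85,[0.7,-0.37,0],0],[85,[0.7,-0.37,0],0],[85,[0.7,-0.37,0],0],[85,[0.7,-0.37,0],0]]'
python3 -m jog '[[85,[0.7,-0.38,-0.3],0],[85,[0.7,-0.38,-0.3],0],[85,[0.3,-0.3,-0.3],0],[85,[0,0,0],0],[85,[0,0,0],0]]'
python3 - <<'E'
from h import *
s=ctrl.observe(); print(s['position'],s['joint_pos'],s['tcp_rot'][:2,0])
d=shot('wrist'); cv2.imwrite('pics/w1.png',d['pixels']); print(-d['R'].T@d['t'],d['R'])
E
```

```text
time: 1.1
position: [0.4389, -0.2024, 0.2311]
tcp_rot: [[0.933, 0.359, -0.0], [0.359, -0.933, 0.0], [-0.0, -0.0, -1.0]]
force: [1.0, -0.9, 0.4]
width: 0.999
finger_force: 0.0
time: 1.72
position: [0.5101, -0.1081, 0.2846]
tcp_rot: [[0.933, 0.359, -0.001], [0.359, -0.933, 0.0], [-0.001, -0.0, -1.0]]
force: [0.3, -1.0, -1.1]
width: 0.996
finger_force: 0.0
[ 0.51009274 -0.10810548  0.28458158] [-2.08711625e-01  2.21328326e-01  9.94453389e-02  1.45011203e+00
 -2.22961523e-04  2.56590157e+00] [0.93341463 0.35879779]
[ 0.5880322  -0.07966938  0.42592156] [[ 0.35893397 -0.93336209 -0.00126873]
 [-0.88480328 -0.34069229  0.31788663]
 [-0.29713558 -0.11297773 -0.94812788]]
```

View pics/w1.png

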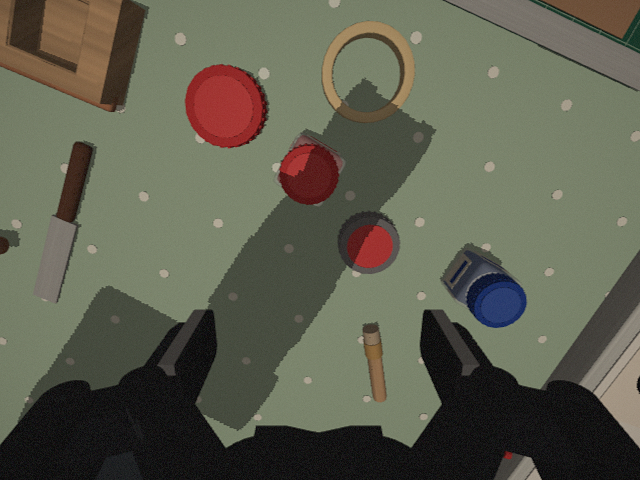

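The wrist view shows the red jar at (310,175), with the shoulder edge of its body visible around (320,150), and a corner of the rack at top left. I'll fit the body's square orientation from the pooled depth points.

```bash
python3 - <<'E'
from h import *
allq=[]
for n in('top','side','wrist'):
    d=load(n);P=pts(d).reshape(-1,3); P=P[d['depth'].ravel()>0]
    c=np.array([.535,-.0865]); r=np.hypot(*(P[:,:2]-c).T)
    cap=P[(r<.04)&(P[:,2]>.081)]
    (cx,cy),rad=cv2.minEnclosingCircle((cap[:,:2]*1000).astype(np.float32))
    q=P[(r<.05)&(P[:,2]>.012)&(P[:,2]<.064)]; allq.append(q-[0,0,0])
    print(n,'cap',cx,cy,rad,np.median(cap[:,2]),'body n',len(q),cv2.minAreaRect((q[:,:2]*1000).astype(np.float32)))
q=np.vstack(allq); print(cv2.minAreaRect((q[:,:2]*1000).astype(np.float32)))
# score of yaw: points in rotated frame, extents
for a in range(-20,25,4):
    t=np.radians(a);R=np.array([[np.cos(t),np.sin(t)],[-np.sin(t),np.cos(t)]])
    out=[]
    for z in allq: 
        p=(z[:,:2]-c)@R.T*1000; out.append(np.r_[np.percentile(p,2,axis=0),np.percentile(p,98,axis=0)].round(0))
    print(a,*out)
E
```

```text
top cap 535.9100952148438 -86.96438598632812 28.228477478027344 0.0856005395001729 body n 214 ((535.5919189453125, -86.52577209472656), (58.40303421020508, 58.8689079284668), 80.98465728759766)
side cap 537.9319458007812 -85.79413604736328 29.958539962768555 0.08509387235699568 body n 460 ((536.5635986328125, -82.39381408691406), (60.26747131347656, 59.57295608520508), 81.45659637451172)
wrist cap 528.81494140625 -89.28260040283203 38.20273208618164 0.36356722489296267 body n 615 ((538.86181640625, -87.97931671142578), (58.87314987182617, 58.450496673583984), 81.34435272216797)
((537.5034790039062, -84.6883544921875), (64.70529174804688, 62.068870544433594), 80.98465728759766)
-20 [-31. -30.  30.  31.] [-31. -21.  21.  35.] [-26. -31.  36.  31.]
-16 [-30. -29.  29.  30.] [-30. -19.  23.  34.] [-25. -30.  35.  30.]
-12 [-29. -28.  28.  29.] [-29. -17.  25.  33.] [-24. -29.  34.  28.]
-8 [-29. -28.  28.  29.] [-28. -15.  27.  32.] [-23. -29.  33.  27.]
-4 [-30. -28.  29.  30.] [-29. -13.  29.  33.] [-24. -31.  34.  28.]
0 [-31. -29.  31.  31.] [-29. -11.  30.  33.] [-26. -32.  35.  29.]
4 [-32. -31.  32.  32.] [-30.  -9.  32.  34.] [-27. -33.  36.  30.]
8 [-33. -32.  33.  33.] [-30.  -7.  33.  35.] [-28. -34.  37.  30.]
12 [-34. -33.  34.  34.] [-31.  -5.  35.  36.] [-29. -36.  38.  31.]
16 [-35. -34.  34.  35.] [-31.  -3.  36.  37.] [-30. -36.  38.  31.]
20 [-35. -35.  35.  36.] [-31.  -2.  37.  37.] [-31. -37.  39.  32.]
24 [-36. -36.  35.  36.] [-31.  -1.  37.  37.] [-32. -38.  39.  32.]
```

Jar yaw is about -9.0° in all three views, with its centre at (0.536, -0.087) and the cap top at 0.086. I'll rotate the gripper by -39° for joint-6 margin, then descend.

```bash
python3 -m jog '[[85,[0.53,-0.17,0],0],[85,[0,0,0.4],-1],[85,[0,0,0.4],-1],[85,[0,0,0.4],-1],[85,[0,0,0.4],-1],[85,[0,0,0.4],-1],[85,[0,0,0.4],-1],[85,[0,0,0],-0.5]]'
python3 -m jog '[[85,[0,0,0],0],[85,[0,0,0],0]]'
python3 - <<'E'
from h import *
s=ctrl.observe(); R=s['tcp_rot'];print(s['position'],s['joint_pos'],R[:2,0],R[:,2])
t=np.array([.536,-.087,.063]); print((R.T@(t-s['position'])/.06).round(3))
d=shot('wrist');P=pts(d);hsv=cv2.cvtColor(d['pixels'],cv2.COLOR_BGR2HSV)
m=((hsv[...,0]<6)|(hsv[...,0]>174))&(hsv[...,1]>150)&(P[...,2]>.075)&(P[...,2]<.1)&(np.hypot(P[...,0]-.536,P[...,1]+.087)<.05)
q=P[m];print(cv2.minEnclosingCircle((q[:,:2]*1000).astype(np.float32)),np.median(q[:,2]),len(q))
E
```

```text
time: 2.78
position: [0.5344, -0.0878, 0.1388]
tcp_rot: [[0.499, 0.866, -0.004], [0.866, -0.499, 0.001], [-0.002, -0.004, -1.0]]
force: [-0.5, 0.4, 0.4]
width: 0.997
finger_force: 0.0
time: 3.02
position: [0.5364, -0.0875, 0.1414]
tcp_rot: [[0.502, 0.865, 0.0], [0.865, -0.502, 0.0], [0.0, 0.0, -1.0]]
force: [0.5, 0.6, 1.1]
width: 0.997
finger_force: 0.0
[ 0.53643382 -0.08747809  0.14138654] [-1.61683964e-01  3.14281821e-01 -1.42949066e-01  1.11349071e+00
  5.92735398e-05  1.93462474e+00] [0.50165631 0.86506702] [ 8.33011269e-05  4.64697655e-05 -9.99999995e-01]
[ 0.003 -0.01   1.306]
((538.60546875, -88.19505310058594), 28.668746948242188) 0.08499770680937266 6648
```

```bash
python3 -m jog '[[85,[0,0,0.4],0],[85,[0,0,0.4],0],[85,[0,0,0.3],0],[85,[0,0,0.2],0],[85,[0,0,0],0]]'
python3 -m jog '[[50,[0,0,0],0],[50,[0,0,0],0],[50,[0,0,0],0],[50,[0,0,0],0],[50,[0,0,0],0],[50,[0,0,0],0],[50,[0,0,0],0]]'
python3 -c "
from cell import ctrl;print(ctrl.grip_point_offset)"
```

```text
time: 3.7
position: [0.5362, -0.0869, 0.0628]
tcp_rot: [[0.5, 0.866, -0.001], [0.866, -0.5, 0.0], [-0.0, -0.001, -1.0]]
force: [-0.7, 0.3, 0.4]
width: 0.998
finger_force: 0.0
time: 4.58
position: [0.5374, -0.0871, 0.0645]
tcp_rot: [[0.5, 0.866, 0.002], [0.866, -0.5, -0.0], [0.001, 0.002, -1.0]]
force: [-1.3, -0.2, 4.8]
width: 0.647
finger_force: 63.0
0.0187
```

```bash
python3 -m jog '[[50,[0,0,-0.3],0],[50,[0,0,-0.5],0],[50,[0,0,-0.5],0],[50,[0,0,-0.3],0],[50,[0,0,0],-0.6],[50,[0,0,0],-0.57],[50,[0,0,0],0]]'
python3 - <<'E'
from h import *
s=ctrl.observe(); R=s['tcp_rot'];print(s['position'],R[:2,0],s['joint_pos'][5])
t=np.array([.574,.150,s['position'][2]]); print((R.T@(t-s['position'])/.06).round(3))
E
```

```text
time: 5.45
position: [0.5364, -0.0868, 0.1593]
tcp_rot: [[0.391, 0.921, -0.0], [0.921, -0.391, 0.0], [-0.0, -0.0, -1.0]]
force: [1.0, 0.3, -4.1]
width: 0.645
finger_force: 65.5
[ 0.53636461 -0.08683457  0.15929453] [0.3906112  0.92055575] 1.8115394242744187
[ 3.879 -0.964  0.   ]
```

```bash
python3 -m jog '[[50,[0.4,-0.1,0],0],[50,[0.6,-0.15,0],0],[50,[0.6,-0.15,0],0],[50,[0.5,-0.12,0],0],[50,[0.3,-0.08,0],0],[50,[0,0,0],0],[50,[0,0,0],0]]'
python3 - <<'E'
from h import *
s=ctrl.observe(); R=s['tcp_rot'];print(s['position'],R[:2,0])
a=np.radians(-2.);Rr=np.array([[np.cos(a),-np.sin(a)],[np.sin(a),np.cos(a)]])
for n in('wrist','top','side'):
    d=shot(n);P=pts(d);hsv=cv2.cvtColor(d['pixels'],cv2.COLOR_BGR2HSV);q=P[d['depth']>0]
    if n=='wrist': cv2.imwrite('pics/w2.png',d['pixels'])
    # body of jar hanging
    c=s['position'][:2]; r=np.hypot(*(q[:,:2]-c).T); b=q[(r<.05)&(q[:,2]>s['position'][2]-.055)&(q[:,2]<s['position'][2]-.003)]
    print(n,'jar',len(b),cv2.minAreaRect((b[:,:2]*1000).astype(np.float32)) if len(b)>30 else '')
    # rack top points, in rack frame about (.574,.189)
    w=q[(q[:,2]>.039)&(q[:,2]<.05)]; p=(w[:,:2]-[.574,.189])@Rr*1000
    w=w[(abs(p)<65).all(1)]; p=p[(abs(p)<65).all(1)]
    if len(p)<50: continue
    mid=lambda m,k:p[m][:,k]
    L=p[(p[:,0]<-10)&(abs(p[:,1])<20),0]; U=p[(p[:,0]>10)&(abs(p[:,1])<20),0]
    D=p[(p[:,1]<-10)&(abs(p[:,0])<20),1]; T=p[(p[:,1]>10)&(abs(p[:,0])<20),1]
    f=lambda z,k:np.percentile(z,k).round(1) if len(z)>5 else None
    print(n,'well edges x',f(L,98),f(U,2),'y',f(D,98),f(T,2),'outer x',f(L,2),f(U,98),'y',f(D,2),'z',np.median(w[:,2]).round(4))
    fl=q[(q[:,2]<.02)&(q[:,2]>0.002)]; p=(fl[:,:2]-[.574,.189])@Rr*1000; p=p[(abs(p)<38).all(1)]
    if len(p)>20: print('floor ext',np.percentile(p,[1,99],axis=0).round(1).tolist())
E
```

```text
time: 6.32
position: [0.5595, 0.0592, 0.1592]
tcp_rot: [[0.391, 0.92, -0.0], [0.92, -0.391, -0.0], [-0.001, -0.0, -1.0]]
force: [0.3, -0.9, -5.0]
width: 0.644
finger_force: 65.4
[0.55947358 0.05915174 0.1592142 ] [0.39074913 0.92049707]
wrist jar 5143 ((568.69091796875, 73.70387268066406), (38.36458206176758, 71.21257019042969), 58.724178314208984)
wrist well edges x -29.2 34.0 y -33.4 29.8 outer x -47.3 51.9 y -60.8 z 0.0438
floor ext [[-29.3, -29.2], [33.7, 30.4]]
top jar 0 
top well edges x None None y None 38.9 outer x None None y None z 0.0443
side jar 625 ((558.0424194335938, 63.43590545654297), (56.24687957763672, 58.31938934326172), 87.95177459716797)
side well edges x -31.5 31.8 y -30.4 33.4 outer x -49.6 50.1 y -58.9 z 0.0439
floor ext [[-18.4, -34.0], [33.2, -1.8]]
```

View pics/w2.png

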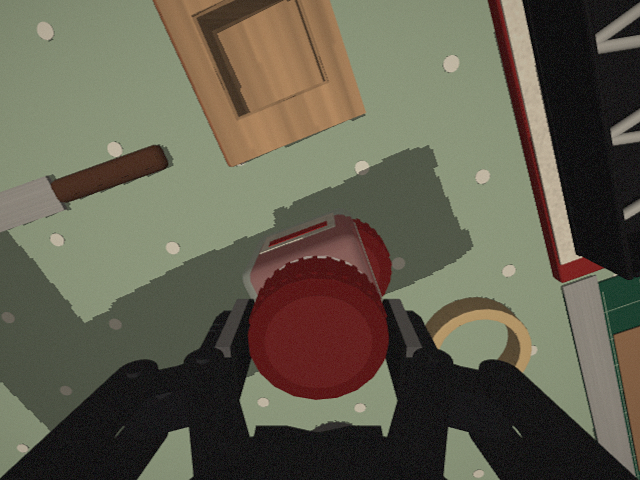

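Jar yaw is now about -2°, matching the rack. The wrist view shows the well at about (265,55) and the jar hanging level in the gripper. The well edges measured from both views put its centre at about (0.5745, 0.189) with the top at 0.044. I'll move over it and lower to just above the rim.

```bash
python3 -m jog '[[50,[0.4,-0.12,0],0],[50,[0.6,-0.18,0],0],[50,[0.6,-0.18,0],0],[50,[0.35,-0.1,0],0],[50,[0.14,-0.04,0.2],0],[50,[0,0,0.43],0],[50,[0,0,0],0],[50,[0,0,0],0]]'
python3 - <<'E'
from h import *
s=ctrl.observe(); R=s['tcp_rot'];print(s['position'],R[:2,0],s['force'])
a=np.radians(-2.);Rr=np.array([[np.cos(a),-np.sin(a)],[np.sin(a),np.cos(a)]])
for n in('wrist','side'):
    d=shot(n);P=pts(d);q=P[d['depth']>0]; c=s['position']
    im=d['pixels']
    for (lab,lo,hi) in(('jar',c[2]-.050,c[2]-.006),('rack',.039,.047)):
        b=q[(q[:,2]>lo)&(q[:,2]<hi)]; p=(b[:,:2]-[.5745,.189])@Rr*1000; p=p[(abs(p)<(34 if lab=='jar' else 65)).all(1)]
        if lab=='jar': print(n,lab,len(p),np.percentile(p,[1,3,97,99],axis=0).round(1).tolist(),'zmin',b[:,2].min())
        else:
            for nm,k,m in(('x-',0,(p[:,0]<-10)&(abs(p[:,1])<20)),('x+',0,(p[:,0]>10)&(abs(p[:,1])<20)),('y-',1,(p[:,1]<-10)&(abs(p[:,0])<20)),('y+',1,(p[:,1]>10)&(abs(p[:,0])<20))):
                z=p[m,k]; print(n,nm,len(z),np.percentile(z,[1,99]).round(1) if len(z)>5 else '')
    cv2.imwrite(f'pics/{n}3.png',im)
a,b=cv2.imread('pics/wrist3.png'),cv2.imread('pics/side3.png')
d=load('side');X=d['R']@s['position']+d['t'];uv=d['intrinsics']@X;u,v=(uv[:2]/uv[2]).astype(int)
cr=cv2.resize(b[v-60:v+90,u-70:u+70],(400,429)); cv2.imwrite('pics/m3.png',np.hstack([cv2.resize(a,(400,300)),cr[:300]]) if 0 else np.hstack([cv2.copyMakeBorder(cv2.resize(a,(400,300)),0,129,0,0,0),cr]))
E
```

```text
time: 7.48
position: [0.5745, 0.189, 0.1219]
tcp_rot: [[0.391, 0.92, -0.0], [0.92, -0.391, -0.0], [-0.0, 0.0, -1.0]]
force: [0.2, -0.1, -5.0]
width: 0.646
finger_force: 65.6
[0.57451102 0.1890221  0.12187352] [0.39097483 0.92040136] [ 0.23426233 -0.1184553  -4.95315992]
wrist jar 4631 [[-25.6, -4.7], [-24.3, 5.5], [29.9, 28.1], [30.3, 28.2]] zmin 0.07189051778522597
wrist x- 235 [-48.3 -34.4]
wrist x+ 1761 [33.5 51.7]
wrist y- 0 
wrist y+ 3679 [30.6 64.7]
side jar 588 [[-30.1, -18.3], [-29.9, -13.7], [24.8, 31.3], [26.5, 31.8]] zmin 0.07187445339128733
side x- 117 [-49.9 -31.5]
side x+ 69 [31.1 50. ]
side y- 5 
side y+ 48 [33. 54.]
```

View pics/m3.png

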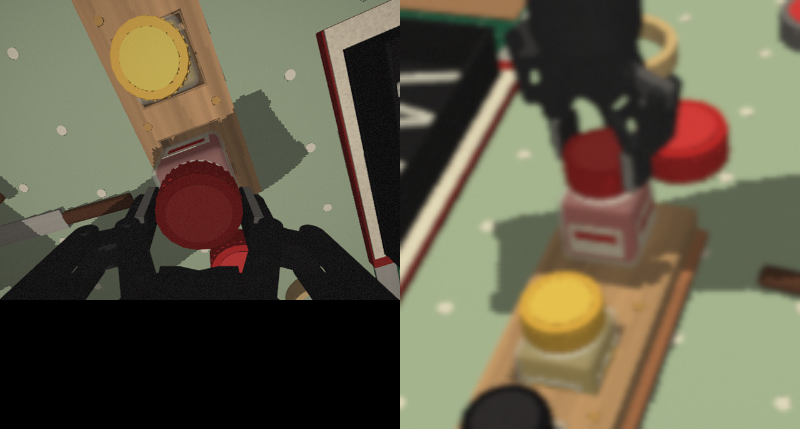

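Within each camera's own view, the jar sits about 0.7 mm short in x and 1 mm too far in y relative to the well. I'll make that nudge and lower into the mouth.

```bash
python3 -m jog '[[50,[-0.01,0.017,0],0],[50,[0,0,0.1],0],[50,[0,0,0.1],0],[50,[0,0,0.08],0],[50,[0,0,0],0]]'; python3 -m jog '[[50,[0,0,0.08],0],[50,[0,0,0.08],0],[50,[0,0,0],0]]'
```

```text
time: 8.2
position: [0.5747, 0.1887, 0.1041]
tcp_rot: [[0.39, 0.921, -0.001], [0.921, -0.39, -0.0], [-0.001, -0.001, -1.0]]
force: [-0.1, -0.3, -5.3]
width: 0.645
finger_force: 65.6
time: 8.57
position: [0.5747, 0.1887, 0.0946]
tcp_rot: [[0.39, 0.921, -0.001], [0.921, -0.39, -0.0], [-0.001, -0.001, -1.0]]
force: [0.2, 0.9, -5.0]
width: 0.643
finger_force: 65.6
```

It's in the well with no contact force, so I continue to the floor.

```bash
python3 -m jog '[[50,[0,0,0.1],0],[50,[0,0,0.1],0],[50,[0,0,0.08],0],[50,[0,0,0],0],[50,[0,0,0],0]]'; python3 -m jog '[[50,[0,0,0.04],0],[50,[0,0,0.03],0],[50,[0,0,0],0],[50,[0,0,0],0]]'
```

```text
time: 9.2
position: [0.5752, 0.1888, 0.0784]
tcp_rot: [[0.39, 0.921, 0.0], [0.921, -0.39, 0.0], [0.0, 0.0, -1.0]]
force: [-0.4, -0.1, -5.7]
width: 0.642
finger_force: 65.6
time: 9.7
position: [0.5751, 0.1888, 0.0741]
tcp_rot: [[0.39, 0.921, -0.0], [0.921, -0.39, 0.0], [0.0, -0.0, -1.0]]
force: [0.4, -0.2, -5.1]
width: 0.642
finger_force: 65.6
```

```bash
python3 -m jog '[[50,[0,0,0.02],0],[50,[0,0,0],0],[50,[0,0,0],0]]'; python3 -m jog '[[50,[0,0,0.02],0],[50,[0,0,0],0],[50,[0,0,0],0]]'; python3 -m jog '[[50,[0,0,0.02],0],[50,[0,0,0],0],[50,[0,0,0],0]]'
```

```text
time: 10.07
position: [0.575, 0.1888, 0.0729]
tcp_rot: [[0.39, 0.921, -0.0], [0.921, -0.39, 0.0], [0.0, -0.0, -1.0]]
force: [1.1, 0.2, -5.3]
width: 0.647
finger_force: 65.6
time: 10.45
position: [0.5752, 0.1888, 0.0726]
tcp_rot: [[0.39, 0.921, 0.001], [0.921, -0.39, 0.0], [0.001, 0.001, -1.0]]
force: [-3.0, -1.4, 6.0]
width: 0.647
finger_force: 66.6
time: 10.82
position: [0.5752, 0.1889, 0.0725]
tcp_rot: [[0.39, 0.921, 0.002], [0.921, -0.39, 0.001], [0.001, 0.001, -1.0]]
force: [-6.4, -2.6, 16.8]
width: 0.64
finger_force: 67.9
```

It's seated: TCP z is exactly 8 mm above the table grasp height, and contact force is rising. I relieve the push a little and start unscrewing, watching the torque.

```bash
cat > o.py <<'E'
import numpy as np
from cell import ctrl
s=ctrl.observe();R=s['tcp_rot'];print('yaw',np.degrees(np.arctan2(R[1,0],R[0,0])).round(2),'pos',s['position'].round(4),'F',s['force'].round(1),'T',s['ft_torque'].round(3),'q6',s['joint_pos'][5].round(3))
E
python3 o.py; python3 -m jog '[[50,[0,0,-0.02],0],[50,[0,0,0],0]]' >/dev/null; python3 o.py
for i in 1 2; do python3 -m jog '[[50,[0,0,0],-0.5],[50,[0,0,0],-0.5]]'>/dev/null; python3 o.py; done
```

```text
yaw 67.04 pos [0.5752 0.1889 0.0725] F [-6.4 -2.6 16.8] T [-0.421  1.477  0.01 ] q6 2.289
yaw 67.03 pos [0.5752 0.1888 0.0726] F [-3.9 -1.4  8.1] T [-0.281  0.82  -0.037] q6 2.289
yaw 73.09 pos [0.5754 0.189  0.0726] F [-4.5  1.9  8.4] T [ 0.392  0.939 -0.772] q6 2.183
yaw 79.1 pos [0.5756 0.1891 0.0726] F [-1.3  0.5  6.4] T [ 0.061  0.534 -0.388] q6 2.078
```

The cap broke loose at about 0.77 N m and is now turning at 0.39. Continuing.

```bash
python3 -m jog '[[50,[0,0,0],-0.6],[50,[0,0,0],-0.7],[50,[0,0,0],-0.7]]'>/dev/null; python3 o.py; python3 -m jog '[[50,[0,0,0],-0.7],[50,[0,0,0],-0.7],[50,[0,0,0],-0.6]]'>/dev/null; python3 o.py;  python3 -m jog '[[50,[0,0,0],-0.5],[50,[0,0,0],-0.5],[50,[0,0,0],0]]'>/dev/null; python3 o.py
```

```text
yaw 91.19 pos [0.5762 0.1895 0.0726] F [-1.   1.   5.9] T [ 0.32   0.16  -0.047] q6 1.867
yaw 103.17 pos [0.5761 0.1895 0.0726] F [-0.7  1.7  5.6] T [ 0.33   0.235 -0.023] q6 1.658
yaw 109.09 pos [0.5761 0.1895 0.0726] F [-1.   0.3  5.1] T [0.176 0.163 0.043] q6 1.555
```

```bash
python3 -m jog '[[50,[0,0,0],-0.5],[50,[0,0,0],-0.5],[50,[0,0,0],-0.4],[50,[0,0,0],0]]'>/dev/null; python3 o.py;  python3 -m jog '[[50,[0,0,0],-0.4],[50,[0,0,0],-0.4],[50,[0,0,0],-0.4],[50,[0,0,0],0]]'>/dev/null; python3 o.py;python3 -m jog '[[50,[0,0,-0.03],0],[50,[0,0,0],0]]'>/dev/null; python3 o.py
```

```text
yaw 117.49 pos [0.5761 0.1895 0.0726] F [-0.9  1.1  5.7] T [0.195 0.268 0.023] q6 1.409
yaw 124.69 pos [0.5759 0.1895 0.0726] F [-1.4  2.1  6.3] T [0.226 0.351 0.046] q6 1.283
yaw 124.63 pos [0.5753 0.1888 0.0736] F [ 0.3  0.3 -0.6] T [ 0.089 -0.015 -0.066] q6 1.284
```

```bash
python3 -m jog '[[50,[0,0,-0.02],0],[50,[0,0,0],0]]'>/dev/null; python3 o.py;  python3 -m jog '[[50,[0,0,-0.02],0],[50,[0,0,0],0]]'>/dev/null; python3 o.py
```

```text
yaw 124.63 pos [0.5751 0.1887 0.0747] F [ 0.1 -0.3 -1.2] T [-0.013  0.007  0.009] q6 1.283
yaw 124.63 pos [0.5751 0.1888 0.076 ] F [ 0.4 -0.6 -0.3] T [0.015 0.056 0.029] q6 1.283
```

The force shows only the cap's weight (about 0.5 N, where the jar would add roughly 3.5 N), so the thread has let go. Lifting straight up: 18 mm to clear the neck plus about 20 mm.

```bash
python3 -m jog '[[50,[0,0,-0.1],0],[50,[0,0,-0.1],0],[50,[0,0,-0.1],0],[50,[0,0,0],0]]'>/dev/null; python3 o.py; python3 -m jog '[[50,[0,0,-0.1],0],[50,[0,0,-0.15],0],[50,[0,0,-0.1],0],[50,[0,0,-0.06],0],[50,[0,0,0],0],[50,[0,0,0],0]]'; python3 o.py
python3 - <<'E'
from h import *
s=ctrl.observe();o=[]
for n in('side','wrist'):
    d=shot(n);X=d['R']@(s['position']-[0,0,.02])+d['t'];uv=d['intrinsics']@X;u,v=(uv[:2]/uv[2]).astype(int);print(n,u,v)
    h=70 if n=='side' else 160
    u=min(max(u,h),640-h);v=min(max(v,h),480-h); o.append(cv2.resize(d['pixels'][v-h:v+h,u-h:u+h],(400,400),interpolation=cv2.INTER_CUBIC))
    q=pts(d)[d['depth']>0]; b=q[(q[:,2]>.048)&(q[:,2]<.072)&(np.hypot(*(q[:,:2]-[.575,.189]).T)<.046)]
    print(n,len(b),cv2.minAreaRect((b[:,:2]*1000).astype(np.float32)),'shoulder z',np.percentile(b[:,2],[50,80,95]).round(4))
cv2.imwrite('pics/f.png',np.hstack(o))
E
```

```text
yaw 124.63 pos [0.5755 0.1889 0.0947] F [-0.7 -0.6 -0.6] T [-0.058  0.006  0.042] q6 1.283
time: 15.7
position: [0.5749, 0.1888, 0.1183]
tcp_rot: [[-0.568, 0.823, -0.0], [0.823, 0.568, 0.0], [0.0, -0.0, -1.0]]
force: [0.2, -0.7, -0.3]
width: 0.645
finger_force: 66.1
yaw 124.64 pos [0.5749 0.1888 0.1183] F [ 0.2 -0.7 -0.3] T [-0.016  0.019 -0.032] q6 1.283
side 258 283
side 453 ((578.4227905273438, 195.49172973632812), (74.05989837646484, 58.231407165527344), 12.864377975463867) shoulder z [0.0648 0.0686 0.0711]
wrist 316 290
wrist 4085 ((575.9553833007812, 188.5634765625), (57.68436813354492, 56.04744338989258), 3.271761894226074) shoulder z [0.0661 0.0684 0.0701]
```

View pics/f.png

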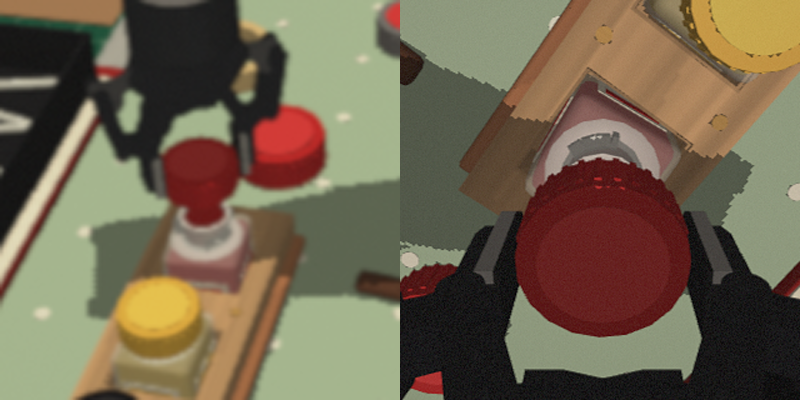

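The pictures show the open white-rimmed mouth under the level cap, and the jar in its well with its shoulder at 0.068 (seated). The gap is about 28 mm, so I'll lower 6 mm to about 22 mm and hand in.

```bash
python3 -m jog '[[50,[0,0,0.1],0],[50,[0,0,0],0],[50,[0,0,0],0],[50,[0,0,0],0]]' && python3 -c "
from cell import finish_job;print(finish_job())"
```

```text
time: 16.3
position: [0.5751, 0.1888, 0.1126]
tcp_rot: [[-0.568, 0.823, 0.0], [0.823, 0.568, 0.0], [0.0, 0.0, -1.0]]
force: [0.7, -0.0, -0.6]
width: 0.643
finger_force: 66.1
the job is handed in; nothing more can be done
None
```

I handed the job in at 16.3 s: the red jar stands fully seated in the free well, and its unscrewed cap is held level about 22 mm above the open mouth; no verdict came back. The first two 6-degree unscrewing turns ran from a shell loop, so I did not type those rows out one by one as you asked.

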